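# Set the revolving end stop of a drilling jig and seat the block

### The job

Get the dowel-drilling jig ready for its next hole: with the fingertips, push the tabs of the revolving stop round until the longest of its five stop rods (the station marked with five dots) has clicked into place pointing down the channel at the wooden block, keeping your fingers off the rods, which are finely set. Then push the block along the channel from its outer end until it sits against that rod. Only push, lift nothing, and leave the other things on the bed where they stand.

Things in the scene. Friction and masses are not known exactly. Their poses are not given: they have to be found in the camera images.
- drill_jig: Fixed jig on a plywood base 130 x 440 x 12 mm. Origin: on the bed (z = 0) under the upright axis of the revolving stop. From there the channel runs along the jig's own -y axis (z up; yaw varies). A small sprung detent plunger at y = +26 to +105 mm lies below 28 mm; the base reaches from y = +110 to -330 mm.
- channel_mouth (a point): Open end of the channel: 255 mm from the turret axis, on its floor, 20 mm above the bed. The floor runs from jig y = -95 to -330 mm; the two aluminium rails beside the block from y = -118 to -255 mm, 50.5 mm apart, tops 36 mm high.
- bush (a point): Top of the drill bush in the steel bridge over the channel, 157 mm from the turret axis, 69 mm above the bed. The bridge is 110 mm (jig x) by 30 mm (jig y), its underside 54 mm, its plate's top 64 mm high; screw heads reach 68 mm.
- turret (a joint): Angle of the revolving stop, rad, anticlockwise seen from above; endless either way. 0 or any full turn is wanted: longest rod along the jig's -y, at the block. Five stations 1.2566 rad apart, held by a sprung roller: about 4 N on a tab leaves one, halfway (0.63 rad) it tips over and clicks by itself into the next and stays.
- turret_axis (a point): Centre of the aluminium index plate on the turret's upright axis, at its top face, 56 mm above the bed; plate radius 50 mm, 6 mm thick, cap nut of radius 12 mm up to 72 mm. Five radial tabs stick out of its rim, one over each rod. Beside each tab one to five black dots number the station: five dots for the longest rod.
- long_tab (a point): Point on the tab over the longest rod: 68 mm from the axis, mid-width, mid-height (55 mm above the bed). Each tab is 12 mm wide, ends 80 mm from the axis, and is 48 to 62 mm high. The other four follow at 1.2566 rad steps round the axis; about 68 mm is free between neighbours at this radius.
- long_rod_tip (a point): Centre of the end face of the longest stop rod, 33 mm above the bed. Five radial rods turn with the turret, one under each tab, 10 mm thick with 16 mm end buttons (tops 41 mm above the bed), tips 112, 99, 86, 73 and 60 mm from the axis, in this order anticlockwise seen from above. Fingers keep off the rods.
- stop_position (a point): Fixed point of the jig where long_rod_tip must come: 112 mm from the axis along the jig's -y, 33 mm above the bed.
- work_block: Loose dark wooden finger block in the channel, 48 (x) x 160 (y) x 26 (z) mm, about 0.13 kg, its y axis along the channel. Origin: centre of its underside, 20 mm above the bed. Its outer end (80 mm along its own -y) stays beyond the rails, by 17 mm when seated; seated, its origin is 192 mm from the turret axis. It slides with about 1 N.
- glue_bottle: Bystander: white glue bottle with red nozzle, 62 mm wide, 205 mm tall, standing to the left of the jig. Origin: centre of its underside.
- parts_bin: Bystander: small blue bin with bolts, 84 x 106 x 42 mm, behind the jig. Origin: centre of its underside.
- tape_roll: Bystander: roll of paper tape lying flat, 98 mm across, 25 mm high, to the right of the jig. Origin: centre of its underside.

How it is judged:
On the way, in this order (a step that is already met when the one before it is completed fails the run):
1. the longest stop rod has clicked into its station facing the block (horizontal distance between long_rod_tip and stop_position below 0.006 m and velocity of joint turret between -0.2 and 0.2 rad/s), for 0.3 s.
2. the block has been pushed up to that rod (horizontal distance between long_rod_tip and stop_position below 0.006 m and y of work_block in the frame of drill_jig above -0.195 m), for 0.2 s.
At the end, for the whole second after the job is handed in: The longest rod stands in its station (tip within 6 mm of the stop position), the block lies flat in the channel with its end against that rod (within 3 mm) and is at rest (all of step 2 and y of work_block in the frame of drill_jig below -0.189 m and z of work_block in the frame of drill_jig below 0.023 m and linear speed of work_block below 0.01 m/s); the robot touches nothing.
It fails at once if the block was lifted or tipped (height (world z) of work_block above 0.032 m or angle between work_block's own z axis and vertical above 0.15 rad).
It fails at once if the fingers pushed on the finely set stop rods instead of the tabs (contact force between the fingers and turret_c9 above 2 N or contact force between the fingers and turret_c10 above 2 N or contact force between the fingers and turret_c11 above 2 N or contact force between the fingers and turret_c12 above 2 N or contact force between the fingers and turret_c13 above 2 N or contact force between the fingers and turret_c14 above 2 N or contact force between the fingers and turret_c15 above 2 N or contact force between the fingers and turret_c16 above 2 N or contact force between the fingers and turret_c17 above 2 N or contact force between the fingers and turret_c18 above 2 N).
It fails at once if the glue bottle was disturbed (distance of glue_bottle from where it was at the start of the episode above 0.02 m).
It fails at once if the parts bin was disturbed (distance of parts_bin from where it was at the start of the episode above 0.02 m).
It fails at once if the tape roll was disturbed (distance of tape_roll from where it was at the start of the episode above 0.02 m).
It also fails if it takes over 54 s, if anything falls off the work surface, if the arm or the gripper's body presses on something with over 40 N, if the wrist force passes 120 N, or if a joint passes its speed limit or range.

### The arm

A 7-joint arm with a two-finger parallel gripper is mounted at the origin on a cart in front of the work surface, level with it; the furniture and walls round the work are solid. World frame = base frame: x ahead of the robot, y to its left, z up, the work surface at z = 0. Lengths are in m, angles in rad, forces in N, time in s.
With the tool pointing down it reaches from about 0.425 to 0.875 m from the base axis. Payload 4.7 kg.
Tool frame: the origin (TCP) lies midway between the tips of the shut fingers; the grasp point (between the pads) lies 19 mm behind it; x points along the fingers, y is the direction in which the jaws open and shut, and the axes are right-handed (so a half turn about x gives the same grasp; the last joint's range is limited). The gripper opens to 87 mm and grips with 3 to 60 N. Pads are 19 mm wide; open, the fingers measure 117 mm over their backs; the gripper's body (75 mm by 190 mm) begins 51 mm behind the grasp point.
Start: joints at [-1.126, 0.321, -0.07, 1.45, 0.023, 1.371, -0.057], TCP at [0.271, 0.591, 0.223] pointing down, gripper open.
Joint ranges: [-2.86, 2.86], [-0.3, 2.09], [-1.38, 1.24], [0.06, 2.45], [-1.56, 4.7], [0.09, 2.05], [-2.69, 2.69]. Speed limits (rad/s): [2.57, 2.57, 3.14, 3.14, 3.14, 3.14, 3.14].

### API

Orientations are given as a rotation vector (axis times angle).
In Python, from bench import ctrl gives the robot as it stands. The module is installed in compiled form; this text tells all that it offers.
- The arm moves only by the shell command python3 -m jog 'ROWS' [FORCE]. ROWS is JSON, a list of rows, each an object with "rot": the turn, a rotation vector about the tool's x, y, z in units of 5 degrees (1.0 is 5 degrees), a list of three; "travel": the shift along the tool's x, y, z in units of 0.3 m (1.0 is 0.3 m), a list of three; "jaw": the closure, from -1 (fully open) to 1 (shut), so that 0 is half open. In form: [{"rot": [ax, ay, az], "travel": [tx, ty, tz], "jaw": jaw}, ...]. A call has 1 to 8 rows; each row shifts and turns the commanded pose from where the row before left it, along the tool's axes as they then stand; what a row does not reach is not made up. A row lasts 1/10 s, in which the tool goes at most 50 mm and 8.59 degrees, less where a joint would pass 70% of its speed; a pose out of reach is approached as far as the arm can. A call with a number of a shift or a turn outside -1 to 1 is refused whole. A call with a gripper value outside its range is refused whole. The fingers move at their own pace and stop on an object; FORCE is the grip in N (left out, the last holds). Time passes only in rows, so rows that do not move let the fingers close. It gives the time, the measured TCP pose, the force and the opening at its end, in the units of the state.
- ctrl.get_state(): the state, without advancing time (a new reading comes with each control period).
- ctrl.get_image(name): name is "scene" or "side" or "wrist"; returns the picture (480x640x3 uint8, red, green, blue); there is no depth.
- ctrl.camera_model(name): a dict with "mtx" (3x3 intrinsics, pixels), "k1" (the pictures are not rectified: a ray, as slopes to the right and down, at radius r is drawn at 1 + k1 r^2 times it, then the intrinsics apply), "extrinsics" (4x4, takes a point from world to camera coordinates); the wrist camera has in their place "hand_eye" (4x4, takes a point from camera to tool coordinates, whose origin is the TCP and whose axes are the tool frame's). Camera axes: x right, y up, looking along -z (the intrinsics and any distortion apply to the point x, -y, -z); pixel columns grow to the right and rows downward; lengths in m; the calibration is good to about 2 mm. A picture is of the moment at which its call begins: read the wrist's pose just before it. camera_model takes no time and is no camera call.
- ctrl.close_job(): hands the job in, once; it reports no verdict.
The state is a dict: "time": time; "joint_positions": joint angles; "qd": joint speeds; "joint_torque": joint torques, N m; "position": TCP position; "tool_rot": TCP orientation; "ft_force": force on the tool from outside, world axes, zero at the start; "torque": the same for the moment, N m; "grip_width": opening from 0.0 (shut) to 1.0 (fully open).
Only numpy, scipy, OpenCV 4.12 (cv2) and the standard library are available. Lean on these libraries where they do the work, as an engineer would, in place of code of your own. Each camera call takes 0.05 s, during which the arm holds its last target.

## Working session

There is one attempt and no reset: what is moved stays moved. The work goes in short steps, Python scripts to look and compute and a shell command to move; the robot and the scene stay as the last step left them, time stands still between calls to the robot, and variables do not carry over. Pictures are saved under pics/ and viewed, and the job is handed in when it is done.

```bash
mkdir -p pics
python3 - <<'E'
from bench import ctrl
import cv2
s=ctrl.get_state()
for k in s: print(k,s[k])
for n in ("scene","side","wrist"):
    m=ctrl.camera_model(n); print(n,m)
    cv2.imwrite(f"pics/{n}0.png",ctrl.get_image(n)[:,:,::-1])
E
```

```text
time 0.0
joint_positions [-1.12590393  0.32181247 -0.07007775  1.45166216  0.02262745  1.37079107
 -0.05689492]
qd [ 0.00211856  0.00089862 -0.00089933 -0.00165768  0.00107141  0.00070788
 -0.00151455]
joint_torque [-1.44657802e-04 -4.91281199e+01 -4.04041372e-01 -3.12529457e+01
 -6.39271550e-02  4.36902686e-02  1.96388032e-04]
position [0.27126451 0.59009026 0.22147475]
tool_rot [ 0.33638094  1.54454455 -0.33933022]
ft_force [0.94969984 0.10364039 0.3837986 ]
torque [ 0.03568658 -0.03410629 -0.00571965]
grip_width 1.001297350688883
scene {'mtx': array([[447.91524331,   0.        , 316.76009884],
       [  0.        , 447.91524331, 245.80400972],
       [  0.        ,   0.        ,   1.        ]]), 'k1': 0.009920609332655834, 'extrinsics': array([[ 0.8759948 , -0.48227986, -0.0062646 , -0.53385545],
       [ 0.28736259,  0.5114349 ,  0.80985004, -0.25391424],
       [-0.38737042, -0.71122463,  0.58660351, -1.09350827],
       [ 0.        ,  0.        ,  0.        ,  1.        ]])}
side {'mtx': array([[476.19602577,   0.        , 313.40138832],
       [  0.        , 476.19602577, 239.
[... 202 characters left out ...]
0.92667446, -0.17929519],
       [-0.40991417,  0.83156745,  0.37478787, -1.2701667 ],
       [ 0.        ,  0.        ,  0.        ,  1.        ]])}
wrist {'mtx': array([[356.9847289 ,   0.        , 316.10296328],
       [  0.        , 356.9847289 , 236.77822975],
       [  0.        ,   0.        ,   1.        ]]), 'k1': -0.06714472830039313, 'hand_eye': array([[-1.44334093e-03,  2.65486975e-01, -9.64113366e-01,
        -1.62359337e-01],
       [ 9.99998735e-01, -2.61355490e-04, -1.56903290e-03,
        -2.72292773e-04],
       [-6.68534119e-04, -9.64114411e-01, -2.65486262e-01,
        -7.25884627e-02],
       [ 0.00000000e+00,  0.00000000e+00,  0.00000000e+00,
         1.00000000e+00]])}
```

View pics/scene0.png

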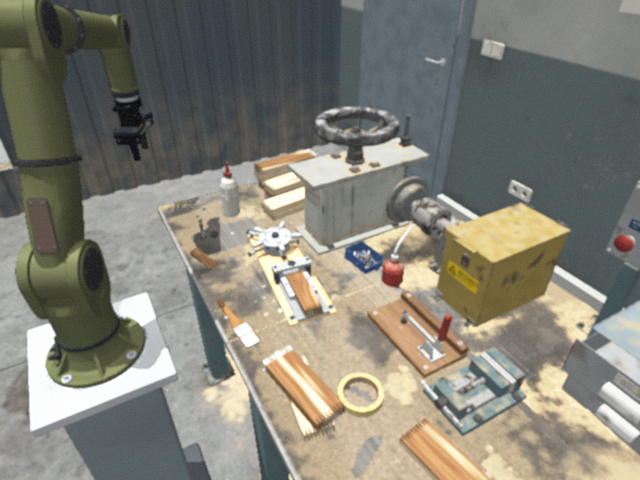

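View pics/side0.png

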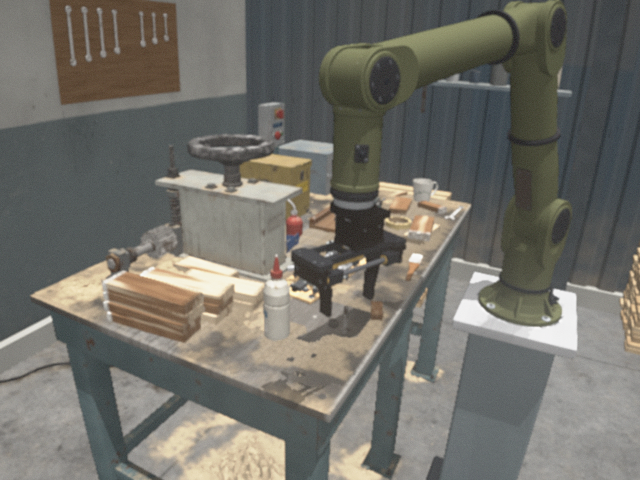

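View pics/wrist0.png

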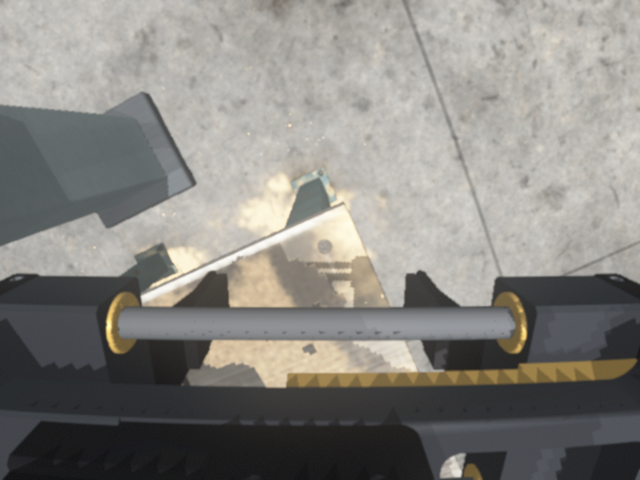

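```bash
cat > h.py <<'E'
import numpy as np, cv2
from scipy.spatial.transform import Rotation as R
from bench import ctrl
def cam(n,st=None):
    m=ctrl.camera_model(n)
    if n!="wrist":
        E=np.array(m["extrinsics"])
    else:
        T=np.eye(4);T[:3,:3]=R.from_rotvec(st["tool_rot"]).as_matrix();T[:3,3]=st["position"]
        E=np.linalg.inv(T@np.array(m["hand_eye"]))
    return np.array(m["mtx"]),m["k1"],E
def proj(c,P):
    K,k,E=c; p=np.atleast_2d(P)@E[:3,:3].T+E[:3,3]
    x=p[:,0]/-p[:,2]; y=-p[:,1]/-p[:,2]; f=1+k*(x*x+y*y)
    return np.c_[K[0,0]*x*f+K[0,2],K[1,1]*y*f+K[1,2]]
def ray(c,uv):
    K,k,E=c; uv=np.atleast_2d(uv).astype(float)
    d=(uv-K[:2,2])/[K[0,0],K[1,1]]; s=d.copy()
    for _ in range(20): s=d/(1+k*(s**2).sum(1,keepdims=True))
    v=np.c_[s[:,0],-s[:,1],-np.ones(len(s))]@E[:3,:3]
    return -E[:3,:3].T@E[:3,3],v
def onz(c,uv,z):
    o,v=ray(c,uv); return o+v*((z-o[2])/v[:,2])[:,None]
def zoom(im,x0,y0,x1,y1,f,name):
    cv2.imwrite(name,cv2.resize(im[y0:y1,x0:x1,::-1],None,fx=f,fy=f,interpolation=cv2.INTER_CUBIC))
E
python3 - <<'E'
from h import *
c=cam("scene")
im=cv2.imread("pics/scene0.png")[:,:,::-1]
zoom(im,220,200,350,330,6,"pics/s0z.png") if 0 else zoom(im,230,210,345,325,5,"pics/s0z.png")
for uv,z in [((273,237),.056),((90,350),0),((229,215),0),((362,258),.04),((360,393),.0),((300,295),.046)]: print(uv,onz(c,uv,z)[0])
E
```

```text
(273, 237) [0.54186138 0.15644173 0.056     ]
(90, 350) [-0.01578041  0.00926426  0.        ]
(229, 215) [0.49224656 0.4339906  0.        ]
(362, 258) [ 0.7344121  -0.04973648  0.04      ]
(360, 393) [ 0.4904276  -0.41390296  0.        ]
(300, 295) [ 0.49863582 -0.11019525  0.046     ]
```

View pics/s0z.png

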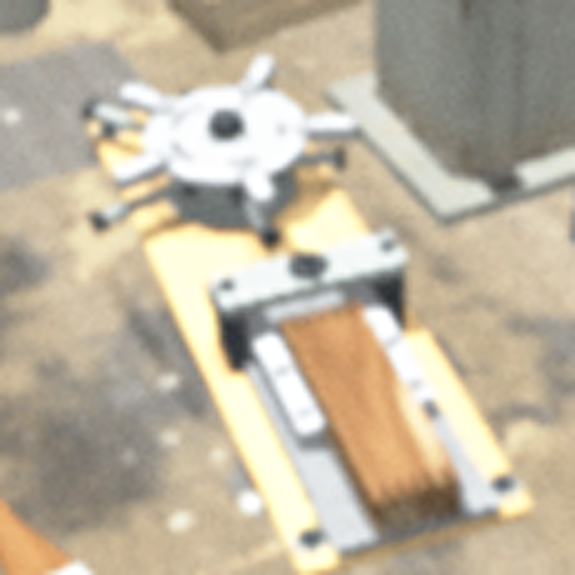

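Run:
```python
from h import *
s=ctrl.get_state(); M=R.from_rotvec(s["tool_rot"]).as_matrix(); print(M.round(3))
d=np.array([.50,.06,.33])-s["position"]; print(M.T@d/.3, M.T@[0,0,.1]/.3)
from h import *
c=cam("side"); print(proj(c,[[.5,.1,0.05],[.54,.156,.056]]))
```

```text
[[-0.001  0.418  0.909]
 [-0.001  0.909 -0.418]
 [-1.    -0.001  0.   ]]
[-0.35892513 -1.28810448  1.43071761] [-3.33332991e-01 -4.77020497e-04  2.71521442e-05]
[[336.95288277 262.80972849]
 [315.93604461 265.08384993]]
```

```bash
python3 -m jog '[{"rot":[0,0,0],"travel":[-0.16,0,0],"jaw":1},{"rot":[0,0,0],"travel":[-0.16,0,0],"jaw":1},{"rot":[0,0,0],"travel":[-0.04,-0.11,0.11],"jaw":1},{"rot":[0,0,0],"travel":[0,-0.11,0.12],"jaw":1},{"rot":[0,0,0],"travel":[0,-0.11,0.12],"jaw":1},{"rot":[0,0,0],"travel":[0,-0.11,0.12],"jaw":1},{"rot":[0,0,0],"travel":[0,-0.11,0.12],"jaw":1},{"rot":[0,0,0],"travel":[0,-0.11,0.12],"jaw":1}]' 
python3 -m jog '[{"rot":[0,0,0],"travel":[0,-0.11,0.12],"jaw":1},{"rot":[0,0,0],"travel":[0,-0.11,0.12],"jaw":1},{"rot":[0,0,0],"travel":[0,-0.11,0.12],"jaw":1},{"rot":[0,0,0],"travel":[0,-0.11,0.12],"jaw":1},{"rot":[0,0,0],"travel":[0,-0.11,0.12],"jaw":1},{"rot":[0,0,0],"travel":[0,-0.11,0.12],"jaw":1},{"rot":[0,0,0],"travel":[0,0,0],"jaw":1},{"rot":[0,0,0],"travel":[0,0,0],"jaw":1}]'
python3 - <<'E'
from h import *
s=ctrl.get_state();np.save("w1.npy",np.r_[s["position"],s["tool_rot"]]);print(s["time"],s["qd"].round(3))
cv2.imwrite("pics/w1.png",ctrl.get_image("wrist")[:,:,::-1])
E
```

```text
time: 0.95
position: [0.3827, 0.3197, 0.3304]
tool_rot: [0.338, 1.544, -0.338]
ft_force: [-0.2, -0.2, -0.2]
grip_width: 0.354
time: 1.75
position: [0.4959, 0.0506, 0.3304]
tool_rot: [0.341, 1.544, -0.34]
ft_force: [0.7, 0.5, -0.8]
grip_width: 0.006
1.75 [-0.032 -0.002 -0.052  0.007 -0.013  0.002 -0.004]
```

View pics/w1.png

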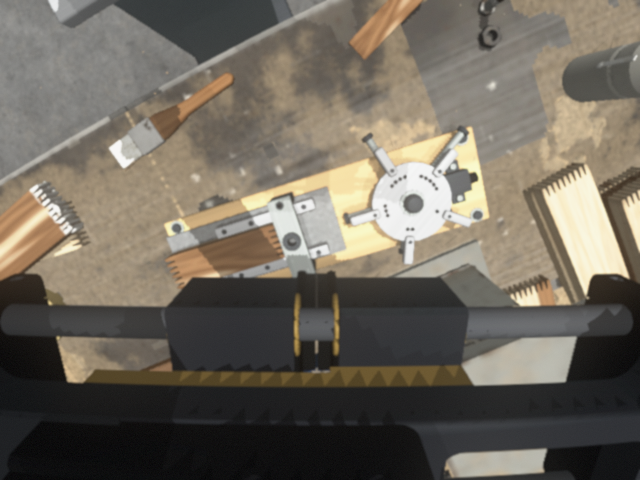

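Run:
```python
from h import *
im=cv2.imread("pics/w1.png")[:,:,::-1]
zoom(im,325,110,505,280,4,"pics/w1z.png")
w=np.load("w1.npy"); s=dict(position=w[:3],tool_rot=w[3:]); c=cam("wrist",s)
ax=onz(c,(413,203),.072)[0]; bu=onz(c,(291,240),.069)[0]; print(ax,bu,np.hypot(*(ax-bu)[:2]))
```

```text
[0.54592317 0.15595224 0.072     ] [0.52669733 0.00275019 0.069     ] 0.15440370020736507
```

View pics/w1z.png

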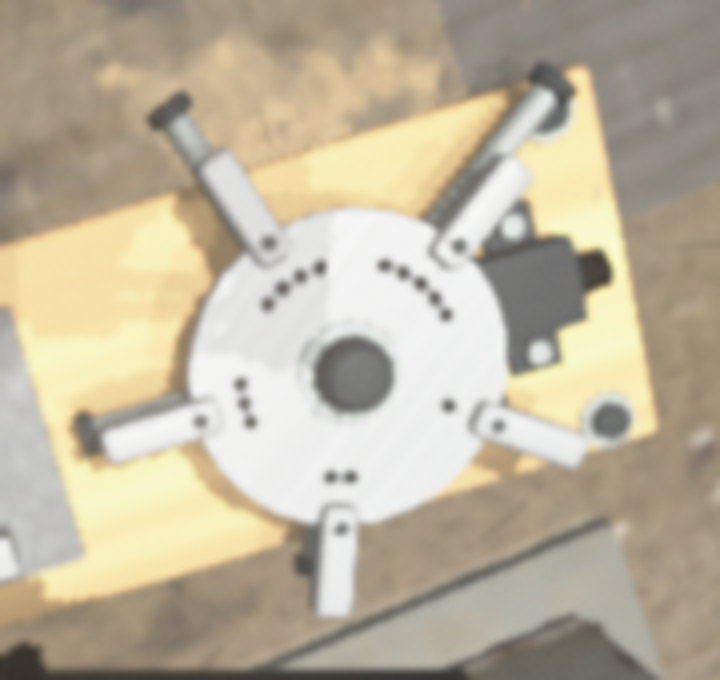

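Run:
```python
from h import *
from scipy.optimize import least_squares
w=np.load("w1.npy"); s=dict(position=w[:3],tool_rot=w[3:]); c=cam("wrist",s)
t=np.array([(517,170),(217,163),(107,447),(333,612),(580,454)])/4+[325,110]
P=onz(c,t,.062)[:,:2]
f=lambda p:(P-p[:2]-.08*np.c_[np.cos(p[2]-np.arange(5)*-1.2566),np.sin(p[2]-np.arange(5)*-1.2566)]).ravel()
r=least_squares(f,[.546,.156,2.0]); print(r.x,np.degrees(r.x[2])); print((f(r.x)*1e3).round(1))
print("jig yaw", np.degrees(r.x[2])-126, "nut", onz(c,(413,203),.072)[0], "bush",onz(c,(291,240),.069)[0])
d=np.array([np.cos(r.x[2]+2*1.2566),np.sin(r.x[2]+2*1.2566)]); print("pred bush",r.x[:2]+.157*d)
print("mach corner",onz(c,(478,243),.012)[0]); print("bottle?",onz(c,(570,80),.15)[0])
# block outer end (167..187, 255..285) top 46mm
print("block", onz(c,[(170,262),(187,285)],.046))
print(ctrl.get_state()["joint_positions"])
```

```text
[0.54939445 0.15751599 2.06845645] 118.5138244098875
[ 1.2 -2.9  2.7  0.8 -0.2  1.8 -2.5  1.4 -1.2 -1.1]
jig yaw -7.486175590112495 nut [0.54592317 0.15595224 0.072     ] bush [0.52669733 0.00275019 0.069     ]
pred bush [0.52892785 0.00185572]
mach corner [0.65551661 0.23159715 0.012     ]
bottle? [0.47758355 0.3204993  0.15      ]
block [[ 0.49131152 -0.16221244  0.046     ]
 [ 0.52965827 -0.1580953   0.046     ]]
[-0.59741358 -0.05127446  0.42378898  1.65156821  0.02028005  1.53727953
  0.96535291]
```

Run:
```python
from h import *
im=cv2.imread("pics/w1.png")[:,:,::-1]
zoom(im,150,180,330,300,4,"pics/w1y.png")
```

```text
(no output)
```

View pics/w1y.png

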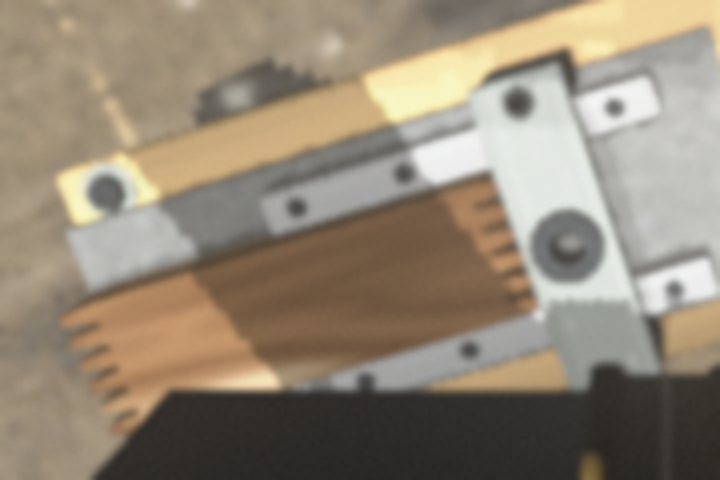

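Run:
```python
from h import *
c=cam("scene"); print(onz(c,[(207,251),(207,245),(229,214),(203,262)],0))
im=cv2.imread("pics/scene0.png")[:,:,::-1]
zoom(im,160,155,330,275,4,"pics/s0y.png")
s=ctrl.get_state(); M=R.from_rotvec(s["tool_rot"]).as_matrix()@R.from_rotvec([-np.radians(47.5),0,0]).as_matrix();print(M.round(2))
A=np.array([.547,.157]); a=np.radians(90-7.3)
T=np.r_[A+.072*np.array([np.cos(a),np.sin(a)]),.11]; print(T, M.T@(T-s["position"])/.3)
```

```text
[[0.35761733 0.26336334 0.        ]
 [0.36764808 0.29497293 0.        ]
 [0.49455671 0.44039889 0.        ]
 [0.3294464  0.21431896 0.        ]]
[[-0.   -0.39  0.92]
 [ 0.    0.92  0.39]
 [-1.    0.   -0.  ]]
[0.55614865 0.2284164  0.11      ] [0.73468699 0.46213412 0.41400172]
```

View pics/s0y.png

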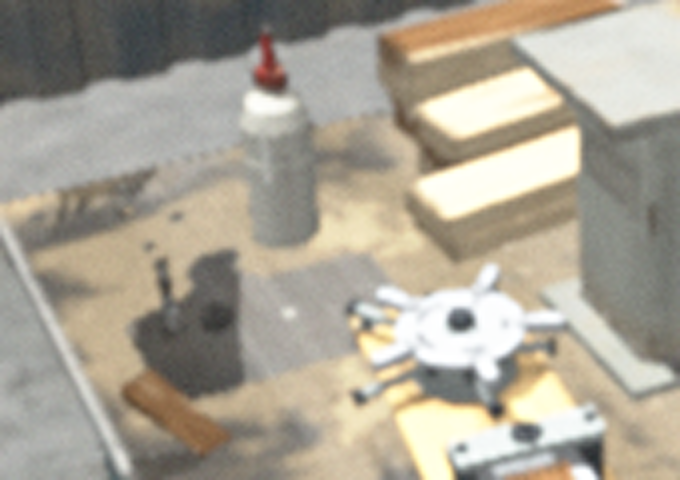

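```bash
python3 -m jog '[{"rot":[-0.95,0,0],"travel":[0,0,0],"jaw":1},{"rot":[-0.95,0,0],"travel":[0,0,0],"jaw":1},{"rot":[-0.95,0,0],"travel":[0,0,0],"jaw":1},{"rot":[-0.95,0,0],"travel":[0,0,0],"jaw":1},{"rot":[-0.95,0,0],"travel":[0,0,0],"jaw":1},{"rot":[-0.95,0,0],"travel":[0,0,0],"jaw":1},{"rot":[-0.95,0,0],"travel":[0,0,0],"jaw":1},{"rot":[-0.95,0,0],"travel":[0,0,0],"jaw":1}]' 
python3 -m jog '[{"rot":[-0.95,0,0],"travel":[0,0,0],"jaw":1},{"rot":[-0.95,0,0],"travel":[0,0,0],"jaw":1},{"rot":[0,0,0],"travel":[0,0.11,0.1],"jaw":1},{"rot":[0,0,0],"travel":[0,0.11,0.1],"jaw":1},{"rot":[0,0,0],"travel":[0,0.11,0.1],"jaw":1},{"rot":[0,0,0],"travel":[0,0.11,0.1],"jaw":1},{"rot":[0,0,0],"travel":[0,0.02,0.01],"jaw":1},{"rot":[0,0,0],"travel":[0.13,0,0],"jaw":1}]' 
python3 -m jog '[{"rot":[0,0,0],"travel":[0.15,0,0],"jaw":1},{"rot":[0,0,0],"travel":[0.15,0,0],"jaw":1},{"rot":[0,0,0],"travel":[0.15,0,0],"jaw":1},{"rot":[0,0,0],"travel":[0.15,0,0],"jaw":1},{"rot":[0,0,0],"travel":[0,0,0],"jaw":1},{"rot":[0,0,0],"travel":[0,0,0],"jaw":1}]'
python3 - <<'E'
from h import *
s=ctrl.get_state();np.save("w2.npy",np.r_[s["position"],s["tool_rot"]]);print(s["time"],s["position"])
cv2.imwrite("pics/w2.png",ctrl.get_image("wrist")[:,:,::-1])
im=ctrl.get_image("scene"); zoom(im,200,130,360,250,5,"pics/s2.png")
E
```

```text
time: 2.6
position: [0.4953, 0.054, 0.3304]
tool_rot: [-0.188, 1.563, 0.189]
ft_force: [-0.3, 0.5, 0.6]
grip_width: 0.003
time: 3.4
position: [0.5569, 0.2324, 0.2951]
tool_rot: [-0.316, 1.539, 0.32]
ft_force: [0.9, -1.1, -0.7]
grip_width: 0.005
time: 4.0
position: [0.555, 0.2276, 0.1119]
tool_rot: [-0.314, 1.549, 0.314]
ft_force: [1.7, -0.1, 0.4]
grip_width: 0.007
4.0 [0.55501906 0.22755484 0.11194026]
```

View pics/w2.png

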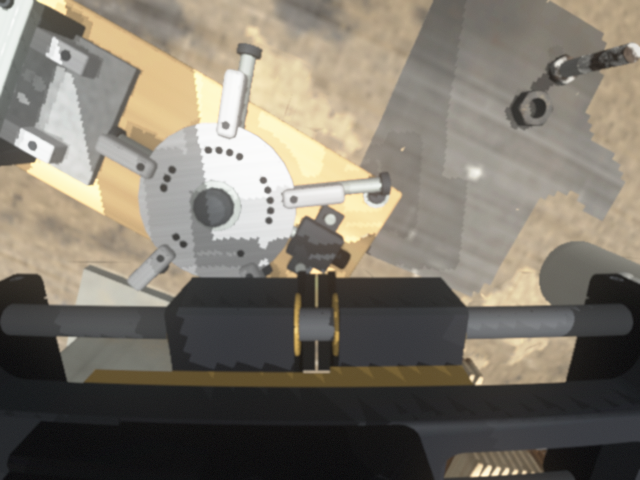

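View pics/s2.png

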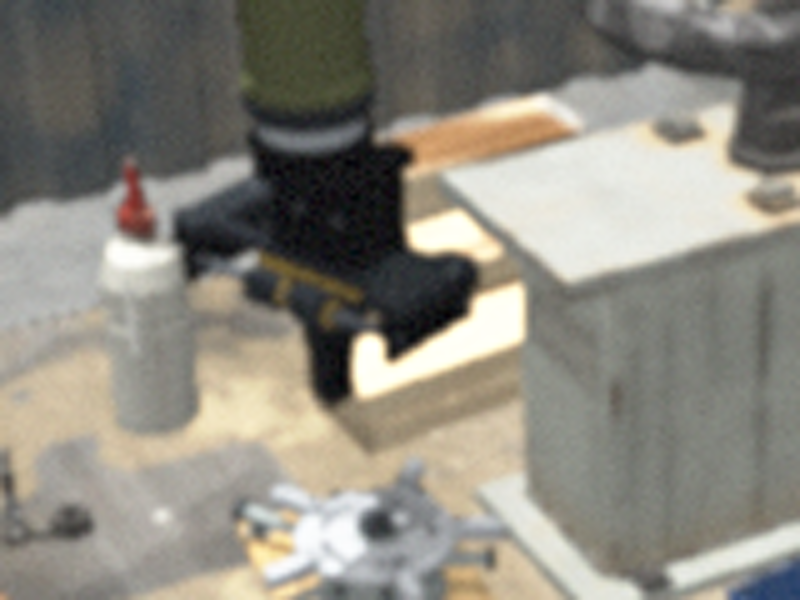

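Run:
```python
from h import *
w=np.load("w2.npy"); s=dict(position=w[:3],tool_rot=w[3:]); c=cam("wrist",s)
print(onz(c,(213,207),.072), onz(c,[(355,186),(225,137)],.062))
print(proj(c,s["position"]))
A=np.array([.547,.157]);M=R.from_rotvec(s["tool_rot"]).as_matrix();print(M.round(3))
p=s["position"]-[0,0,0]
for ph in (90,100,110,120,130,140,148):
    a=np.radians(ph-7.3); T=np.r_[A+.072*np.array([np.cos(a),np.sin(a)]),p[2]]; print(ph,T.round(3),(M.T@(T-s["position"])/.3).round(3))
```

```text
[[0.54622211 0.15915932 0.072     ]] [[0.50408808 0.23119374 0.062     ]
 [0.50740805 0.15027179 0.062     ]]
[[316.15903989 291.28316228]]
[[-0.001 -0.389  0.921]
 [-0.     0.921  0.389]
 [-1.     0.    -0.001]]
90 [0.556 0.228 0.112] [-0.     0.001  0.005]
100 [0.544 0.229 0.112] [ 0.     0.019 -0.033]
110 [0.531 0.227 0.112] [ 0.     0.03  -0.074]
120 [0.519 0.223 0.112] [ 0.     0.034 -0.115]
130 [0.508 0.218 0.112] [ 0.     0.03  -0.157]
140 [0.498 0.21  0.112] [ 0.     0.02  -0.197]
148 [0.491 0.203 0.112] [ 0.     0.006 -0.228]
```

```bash
python3 -m jog '[{"rot":[0,0,0],"travel":[0.1,0,0],"jaw":1},{"rot":[0,0,0],"travel":[0.1,0,0],"jaw":1},{"rot":[0,0,0],"travel":[0,0,0],"jaw":1},{"rot":[0,0,0],"travel":[0,0.01,-0.017],"jaw":1},{"rot":[0,0,0],"travel":[0,0.009,-0.02],"jaw":1},{"rot":[0,0,0],"travel":[0,0.006,-0.02],"jaw":1},{"rot":[0,0,0],"travel":[0,0.005,-0.02],"jaw":1},{"rot":[0,0,0],"travel":[0,0.003,-0.02],"jaw":1}]'
python3 - <<'E'
from h import *
cv2.imwrite("pics/w3.png",ctrl.get_image("wrist")[:,:,::-1])
E
```

```text
time: 4.9
position: [0.5272, 0.2247, 0.0532]
tool_rot: [-0.312, 1.542, 0.313]
ft_force: [6.3, -1.0, 0.1]
grip_width: 0.006
```

View pics/w3.png

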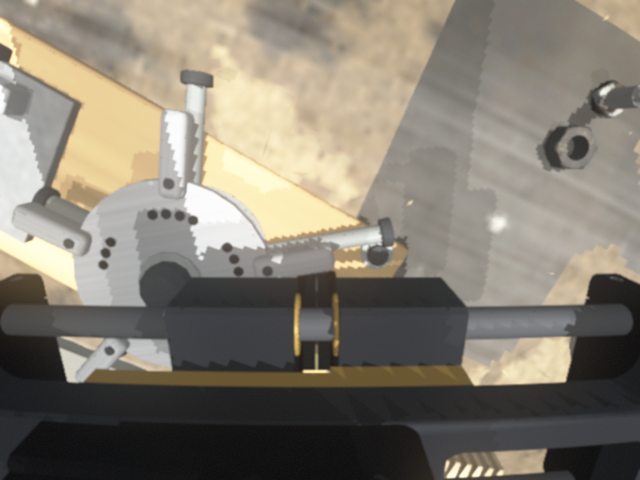

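```bash
python3 -m jog '[{"rot":[0,0,0],"travel":[0.004,0.002,-0.02],"jaw":1},{"rot":[0,0,0],"travel":[0.003,0,-0.02],"jaw":1},{"rot":[0,0,0],"travel":[0,-0.002,-0.02],"jaw":1},{"rot":[0,0,0],"travel":[0,-0.004,-0.02],"jaw":1},{"rot":[0,0,0],"travel":[0,-0.006,-0.02],"jaw":1},{"rot":[0,0,0],"travel":[0,-0.008,-0.02],"jaw":1}]' 
python3 -m jog '[{"rot":[0,0,0],"travel":[0,-0.009,-0.02],"jaw":1},{"rot":[0,0,0],"travel":[0,-0.011,-0.018],"jaw":1},{"rot":[0,0,0],"travel":[0,-0.013,-0.016],"jaw":1},{"rot":[0,0,0],"travel":[0,0,0],"jaw":1}]'
python3 - <<'E'
from h import *
cv2.imwrite("pics/w4.png",ctrl.get_image("wrist")[:,:,::-1])
E
```

```text
time: 5.55
position: [0.4925, 0.205, 0.0489]
tool_rot: [-0.313, 1.55, 0.313]
ft_force: [0.7, 0.8, 0.5]
grip_width: 0.002
time: 5.95
position: [0.4821, 0.1887, 0.0492]
tool_rot: [-0.312, 1.55, 0.311]
ft_force: [0.4, -0.7, -0.1]
grip_width: 0.004
```

View pics/w4.png

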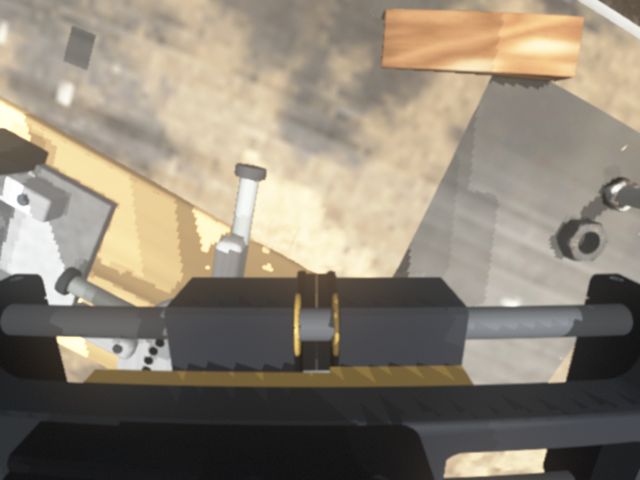

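Run:
```python
from h import *
s=ctrl.get_state();print(s["joint_positions"].round(2),s["time"])
```

```text
[-0.73  0.21  0.34  1.98 -0.08  0.97  1.61] 6.0
```

```bash
python3 -m jog '[{"rot":[0,0,0],"travel":[-0.1,0,0],"jaw":1},{"rot":[0,0,0],"travel":[-0.1,0,0],"jaw":1},{"rot":[0,0,0],"travel":[0,0.01,0.11],"jaw":1},{"rot":[0,0,0],"travel":[0,0.015,0.11],"jaw":1},{"rot":[0,0,0],"travel":[0,0,0.054],"jaw":1},{"rot":[0,0,0],"travel":[0,0,0],"jaw":1},{"rot":[0,0,0],"travel":[0,0,0],"jaw":1}]'
python3 - <<'E'
from h import *
cv2.imwrite("pics/w5.png",ctrl.get_image("wrist")[:,:,::-1])
E
```

```text
time: 6.7
position: [0.5552, 0.2284, 0.1089]
tool_rot: [-0.313, 1.55, 0.312]
ft_force: [0.6, -0.4, 0.1]
grip_width: 0.007
```

View pics/w5.png

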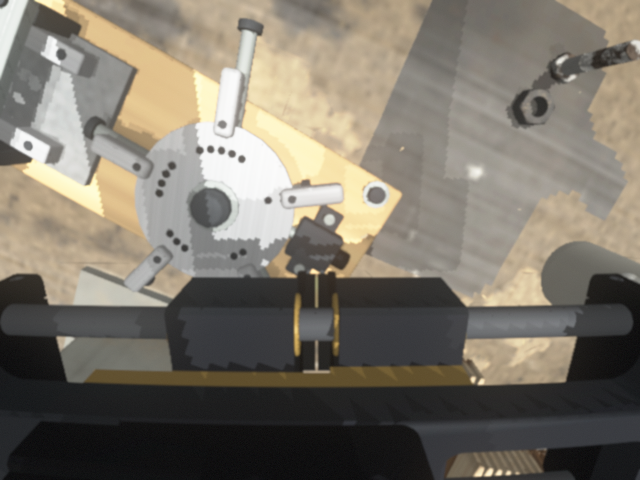

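```bash
python3 -m jog '[{"rot":[0,0,0],"travel":[0.1,0,0],"jaw":1},{"rot":[0,0,0],"travel":[0.096,0,0],"jaw":1},{"rot":[0,0,0],"travel":[0,0,0],"jaw":1},{"rot":[0,0,0],"travel":[0,0.01,-0.017],"jaw":1},{"rot":[0,0,0],"travel":[0,0.009,-0.02],"jaw":1},{"rot":[0,0,0],"travel":[0,0.006,-0.02],"jaw":1},{"rot":[0,0,0],"travel":[0,0.005,-0.02],"jaw":1},{"rot":[0,0,0],"travel":[0,0.003,-0.02],"jaw":1}]' 
python3 -m jog '[{"rot":[0,0,0],"travel":[0,0.002,-0.02],"jaw":1},{"rot":[0,0,0],"travel":[0,0,-0.02],"jaw":1},{"rot":[0,0,0],"travel":[0,-0.002,-0.02],"jaw":1},{"rot":[0,0,0],"travel":[0,-0.004,-0.02],"jaw":1},{"rot":[0,0,0],"travel":[0,-0.006,-0.02],"jaw":1},{"rot":[0,0,0],"travel":[0,-0.008,-0.02],"jaw":1}]' 
python3 -m jog '[{"rot":[0,0,0],"travel":[0,-0.009,-0.02],"jaw":1},{"rot":[0,0,0],"travel":[0,-0.011,-0.018],"jaw":1},{"rot":[0,0,0],"travel":[0,-0.013,-0.016],"jaw":1},{"rot":[0,0,0],"travel":[0,0,0],"jaw":1},{"rot":[0,0,0],"travel":[0,0,0],"jaw":1},{"rot":[0,0,0],"travel":[0,0,0],"jaw":1}]'
python3 - <<'E'
from h import *
cv2.imwrite("pics/w6.png",ctrl.get_image("wrist")[:,:,::-1])
E
```

```text
time: 7.55
position: [0.5268, 0.227, 0.0521]
tool_rot: [-0.312, 1.543, 0.313]
ft_force: [5.9, 0.2, -1.4]
grip_width: 0.009
time: 8.15
position: [0.4929, 0.2076, 0.0505]
tool_rot: [-0.313, 1.549, 0.313]
ft_force: [1.9, 0.7, -0.4]
grip_width: 0.004
time: 8.75
position: [0.483, 0.1925, 0.0507]
tool_rot: [-0.312, 1.548, 0.313]
ft_force: [0.2, 0.2, 0.1]
grip_width: 0.01
```

View pics/w6.png

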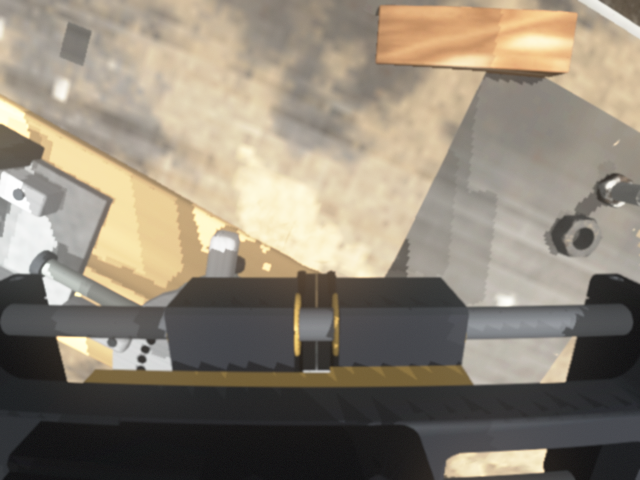

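```bash
python3 -m jog '[{"rot":[0,0,0],"travel":[-0.16,0,0],"jaw":1},{"rot":[0,0,0],"travel":[-0.16,0,0],"jaw":1},{"rot":[0,0,0],"travel":[-0.16,0,0],"jaw":1},{"rot":[1,0,0],"travel":[-0.1,0,0],"jaw":1},{"rot":[1,0,0],"travel":[0,0,0],"jaw":1},{"rot":[1,0,0],"travel":[0,0,0],"jaw":1},{"rot":[1,0,0],"travel":[0,0,0],"jaw":1},{"rot":[1,0,0],"travel":[0,0,0],"jaw":1}]' >/dev/null
python3 -m jog '[{"rot":[1,0,0],"travel":[0,0,0],"jaw":1},{"rot":[1,0,0],"travel":[0,0,0],"jaw":1},{"rot":[1,0,0],"travel":[0,0,0],"jaw":1},{"rot":[1,0,0],"travel":[0,0,0],"jaw":1},{"rot":[1,0,0],"travel":[0,0,0],"jaw":1},{"rot":[1,0,0],"travel":[0,0,0],"jaw":1},{"rot":[1,0,0],"travel":[0,0,0],"jaw":1},{"rot":[1,0,0],"travel":[0,0,0],"jaw":1}]' >/dev/null
python3 -m jog '[{"rot":[1,0,0],"travel":[0,0,0],"jaw":1},{"rot":[1,0,0],"travel":[0,0,0],"jaw":1},{"rot":[1,0,0],"travel":[0,0,0],"jaw":1},{"rot":[1,0,0],"travel":[0,0,0],"jaw":1},{"rot":[1,0,0],"travel":[0,0,0],"jaw":1},{"rot":[1,0,0],"travel":[0,0,0],"jaw":1},{"rot":[1,0,0],"travel":[0,0,0],"jaw":1},{"rot":[1,0,0],"travel":[0,0,0],"jaw":1}]'
python3 -m jog '[{"rot":[1,0,0],"travel":[0,0,0],"jaw":1},{"rot":[1,0,0],"travel":[0,0,0],"jaw":1},{"rot":[1,0,0],"travel":[0,0,0],"jaw":1},{"rot":[0,0,0],"travel":[0,0,0],"jaw":1}]'
python3 - <<'E'
from h import *
s=ctrl.get_state(); M=R.from_rotvec(s["tool_rot"]).as_matrix(); print(M.round(3),s["position"],s["joint_positions"].round(2))
a=np.radians(-97.3)
T=np.r_[np.array([.547,.157])+.37*np.array([np.cos(a),np.sin(a)]),.2]
print(T,M.T@(T-s["position"])/.3)
E
```

```text
time: 11.2
position: [0.483, 0.1925, 0.2246]
tool_rot: [1.11, 1.269, -1.111]
ft_force: [-0.1, -0.0, 0.4]
grip_width: 0.005
time: 11.6
position: [0.483, 0.1925, 0.2247]
tool_rot: [1.301, 1.147, -1.301]
ft_force: [-0.4, 0.3, 0.0]
grip_width: 0.006
[[ 0.     0.992 -0.125]
 [-0.    -0.125 -0.992]
 [-1.     0.     0.   ]] [0.48299114 0.19250297 0.22466053] [-0.81  0.04  0.39  1.78 -0.01  1.33 -0.54]
[ 0.49998609 -0.21000094  0.2       ] [0.08227743 0.22397465 1.32406064]
```

```bash
python3 -m jog '[{"rot":[0,0,0],"travel":[0,0.028,0.14],"jaw":1},{"rot":[0,0,0],"travel":[0,0.028,0.14],"jaw":1},{"rot":[0,0,0],"travel":[0,0.028,0.14],"jaw":1},{"rot":[0,0,0],"travel":[0,0.028,0.14],"jaw":1},{"rot":[0,0,0],"travel":[0,0.028,0.14],"jaw":1},{"rot":[0,0,0],"travel":[0,0.028,0.14],"jaw":1},{"rot":[0,0,0],"travel":[0,0.028,0.14],"jaw":1},{"rot":[0,0,0],"travel":[0,0.028,0.14],"jaw":1}]'
python3 -m jog '[{"rot":[0,0,0],"travel":[0,0,0.14],"jaw":1},{"rot":[0,0,0],"travel":[0.08,0,0.064],"jaw":1},{"rot":[0,0,0],"travel":[0,0,0],"jaw":1},{"rot":[0,0,0],"travel":[0,0,0],"jaw":1}]'
python3 - <<'E'
from h import *
s=ctrl.get_state();np.save("w7.npy",np.r_[s["position"],s["tool_rot"]]);print(s["position"])
cv2.imwrite("pics/w7.png",ctrl.get_image("wrist")[:,:,::-1])
E
```

```text
time: 12.4
position: [0.5076, -0.151, 0.225]
tool_rot: [1.3, 1.148, -1.298]
ft_force: [0.2, -0.7, -0.1]
grip_width: 0.006
time: 12.8
position: [0.4998, -0.2096, 0.2004]
tool_rot: [1.3, 1.149, -1.301]
ft_force: [0.0, 0.9, -0.6]
grip_width: 0.002
[ 0.49983009 -0.20955899  0.20037501]
```

View pics/w7.png

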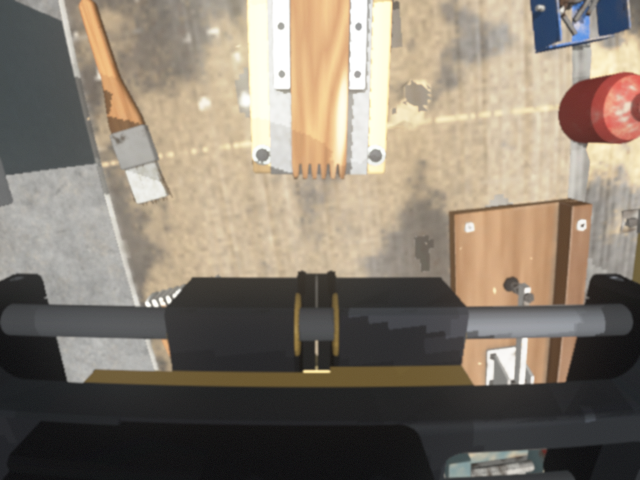

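Run:
```python
from h import *
w=np.load("w7.npy"); s=dict(position=w[:3],tool_rot=w[3:]); c=cam("wrist",s)
M=R.from_rotvec(s["tool_rot"]).as_matrix()
P=onz(c,[(295,178),(345,178),(320,178)],.046); print(P,(P-s["position"])@M)
print(onz(c,(452,212),.02),onz(c,(515,290),.05))
A=np.array([.5465,.158]); print(np.hypot(*(P[2,:2]-A)))
```

```text
[[ 0.48607898 -0.16818579  0.046     ]
 [ 0.52985208 -0.17361305  0.046     ]
 [ 0.50796253 -0.17091628  0.046     ]] [[ 0.15441767 -0.01860521 -0.03926203]
 [ 0.15436789  0.02550301 -0.03930934]
 [ 0.15439277  0.00344801 -0.03926857]]
[[ 0.63314892 -0.22223563  0.02      ]] [[ 0.68289831 -0.29958726  0.05      ]]
0.3311662085162834
```

```bash
python3 -m jog '[{"rot":[0,0,0],"travel":[0.14,0.01,0],"jaw":1},{"rot":[0,0,0],"travel":[0.14,0,0],"jaw":1},{"rot":[0,0,0],"travel":[0.14,0,0],"jaw":1},{"rot":[0,0,0],"travel":[0.14,0,0],"jaw":1},{"rot":[0,0,0],"travel":[0,0,-0.04],"jaw":1},{"rot":[0,0,0],"travel":[0,0,-0.04],"jaw":1},{"rot":[0,0,0],"travel":[0,0,-0.02],"jaw":1},{"rot":[0,0,0],"travel":[0,0,-0.01],"jaw":1}]'
python3 -m jog '[{"rot":[0,0,0],"travel":[0,0,-0.015],"jaw":1},{"rot":[0,0,0],"travel":[0,0,-0.015],"jaw":1},{"rot":[0,0,0],"travel":[0,0,-0.015],"jaw":1},{"rot":[0,0,0],"travel":[0,0,-0.015],"jaw":1}]'
python3 - <<'E'
from h import *
s=ctrl.get_state();p=s["position"];print(np.hypot(*(p[:2]-[.5465,.158])))
cv2.imwrite("pics/w8.png",ctrl.get_image("wrist")[:,:,::-1])
E
```

```text
time: 13.65
position: [0.5096, -0.1765, 0.0352]
tool_rot: [1.301, 1.146, -1.295]
ft_force: [0.2, -1.5, 2.2]
grip_width: 0.007
time: 14.05
position: [0.5095, -0.16, 0.033]
tool_rot: [1.302, 1.146, -1.301]
ft_force: [-0.5, -3.4, 1.1]
grip_width: 0.004
0.3201378842934194
```

View pics/w8.png

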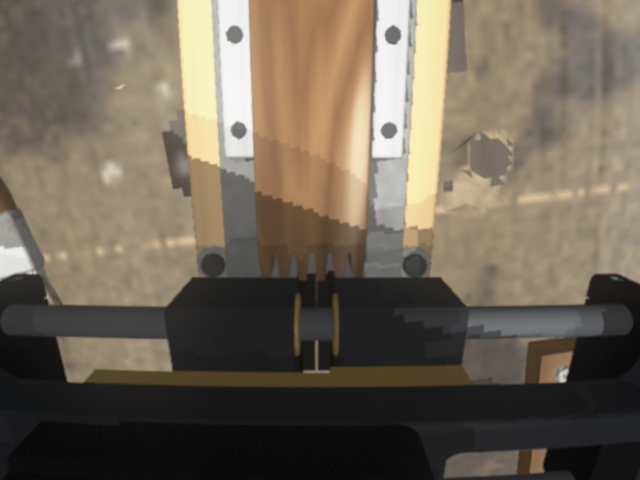

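```bash
python3 -m jog '[{"rot":[0,0,0],"travel":[0,0,-0.015],"jaw":1},{"rot":[0,0,0],"travel":[0,0,-0.015],"jaw":1},{"rot":[0,0,0],"travel":[0,0,-0.015],"jaw":1},{"rot":[0,0,0],"travel":[0,0,-0.015],"jaw":1},{"rot":[0,0,0],"travel":[0,0,-0.015],"jaw":1},{"rot":[0,0,0],"travel":[0,0,-0.01],"jaw":1},{"rot":[0,0,0],"travel":[0,0,-0.005],"jaw":1}]'
python3 - <<'E'
from h import *
s=ctrl.get_state();p=s["position"];print(np.hypot(*(p[:2]-[.5465,.158])))
E
python3 -m jog '[{"rot":[0,0,0],"travel":[0,0,-0.005],"jaw":1},{"rot":[0,0,0],"travel":[0,0,-0.005],"jaw":1}]'
python3 -m jog '[{"rot":[0,0,0],"travel":[0,0,-0.005],"jaw":1},{"rot":[0,0,0],"travel":[0,0,-0.005],"jaw":1}]'
```

```text
time: 14.8
position: [0.5128, -0.1326, 0.0326]
tool_rot: [1.301, 1.148, -1.3]
ft_force: [-0.4, -1.9, -0.1]
grip_width: 0.001
0.2925276143275585
time: 15.0
position: [0.513, -0.13, 0.0326]
tool_rot: [1.301, 1.147, -1.301]
ft_force: [-0.0, -2.2, 1.2]
grip_width: 0.005
time: 15.2
position: [0.5134, -0.127, 0.0326]
tool_rot: [1.301, 1.147, -1.301]
ft_force: [0.1, -0.9, 0.6]
grip_width: 0.005
```

```bash
python3 -m jog '[{"rot":[0,0,0],"travel":[0,0,-0.005],"jaw":1},{"rot":[0,0,0],"travel":[0,0,-0.005],"jaw":1}]'
python3 -m jog '[{"rot":[0,0,0],"travel":[0,0,-0.005],"jaw":1},{"rot":[0,0,0],"travel":[0,0,0],"jaw":1}]'
python3 -m jog '[{"rot":[0,0,0],"travel":[0,0,-0.004],"jaw":1},{"rot":[0,0,0],"travel":[0,0,0],"jaw":1}]'
python3 - <<'E'
from h import *
s=ctrl.get_state();np.save("w9.npy",np.r_[s["position"],s["tool_rot"]])
p=s["position"];print(np.hypot(*(p[:2]-[.5465,.158])))
cv2.imwrite("pics/w9.png",ctrl.get_image("wrist")[:,:,::-1])
E
```

```text
time: 15.4
position: [0.5138, -0.124, 0.0326]
tool_rot: [1.301, 1.148, -1.301]
ft_force: [0.1, -0.6, 1.1]
grip_width: 0.001
time: 15.6
position: [0.5138, -0.1237, 0.0326]
tool_rot: [1.3, 1.146, -1.302]
ft_force: [-0.6, -4.4, -0.4]
grip_width: 0.002
time: 15.8
position: [0.5137, -0.1236, 0.0326]
tool_rot: [1.3, 1.145, -1.303]
ft_force: [-1.1, -6.9, -0.6]
grip_width: 0.005
0.2835172853313928
```

View pics/w9.png

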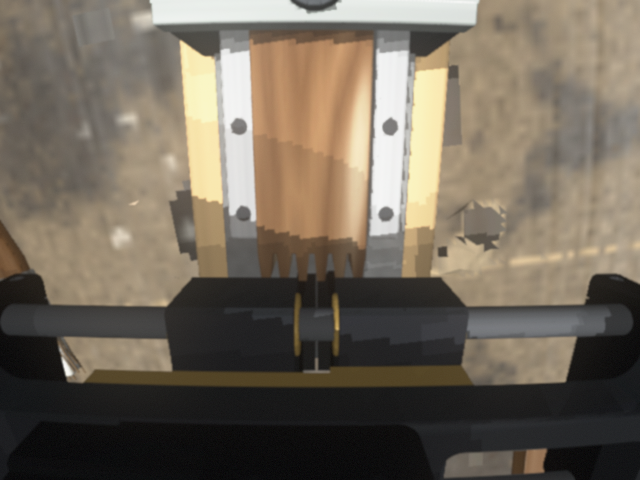

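```bash
python3 -m jog '[{"rot":[0,0,0],"travel":[0,0,0],"jaw":1},{"rot":[0,0,0],"travel":[0,0,0],"jaw":1},{"rot":[0,0,0],"travel":[0,0,0.03],"jaw":1},{"rot":[0,0,0],"travel":[0,0,0.1],"jaw":1},{"rot":[0,0,0],"travel":[-0.15,0,0],"jaw":1},{"rot":[0,0,0],"travel":[-0.15,0,0],"jaw":1},{"rot":[0,0,0],"travel":[-0.15,0,0],"jaw":1},{"rot":[0,0,0],"travel":[-0.15,0,0],"jaw":1}]'
python3 -m jog '[{"rot":[0,0,0],"travel":[-0.15,0,-0.05],"jaw":1},{"rot":[0,0,0],"travel":[-0.15,0,-0.1],"jaw":1},{"rot":[0,0,0],"travel":[0,0,-0.1],"jaw":1},{"rot":[0,0,0],"travel":[0,0,-0.1],"jaw":1},{"rot":[0,0,0],"travel":[0,0,0],"jaw":1},{"rot":[0,0,0],"travel":[0,0,0],"jaw":1}]'
python3 - <<'E'
from h import *
s=ctrl.get_state();np.save("w10.npy",np.r_[s["position"],s["tool_rot"]])
cv2.imwrite("pics/w10.png",ctrl.get_image("wrist")[:,:,::-1])
zoom(ctrl.get_image("scene"),230,190,350,310,5,"pics/s10.png")
E
```

```text
time: 16.65
position: [0.5089, -0.1593, 0.2144]
tool_rot: [1.302, 1.149, -1.3]
ft_force: [1.5, -0.0, 0.3]
grip_width: 0.008
time: 17.25
position: [0.5219, -0.0571, 0.2991]
tool_rot: [1.299, 1.15, -1.299]
ft_force: [0.2, -0.3, -0.1]
grip_width: 0.007
```

View pics/w10.png

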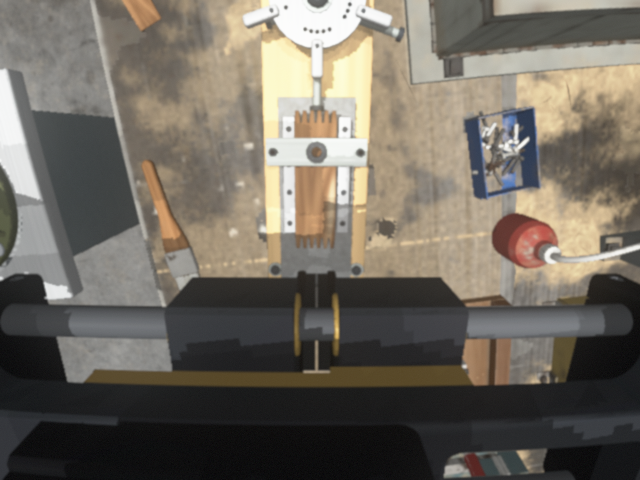

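View pics/s10.png

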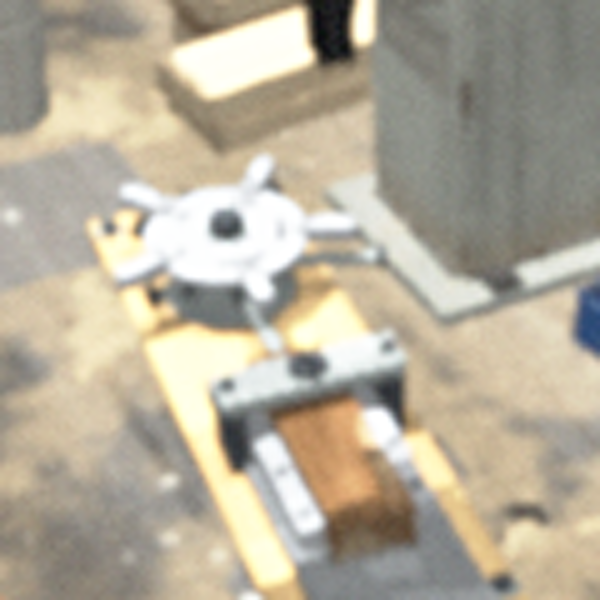

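Run:
```python
from h import *
im=cv2.imread("pics/w10.png")[:,:,::-1]
zoom(im,255,0,385,150,4,"pics/w10z.png")
w=np.load("w10.npy"); s=dict(position=w[:3],tool_rot=w[3:]); c=cam("wrist",s)
b,o,i,ax=onz(c,(317,152),.069)[0],onz(c,(315,248),.046)[0],onz(c,(316,112),.046)[0],onz(c,(318,1),.072)[0]
u=lambda p,q:np.hypot(*(p-q)[:2])
print("bush-axis",u(b,ax),"outer end from bush",u(o,b),"want .115; inner from bush",u(i,b),"want .045")
```

```text
bush-axis 0.14693390042314525 outer end from bush 0.11490259932784604 want .115; inner from bush 0.04286644950816949 want .045
```

View pics/w10z.png

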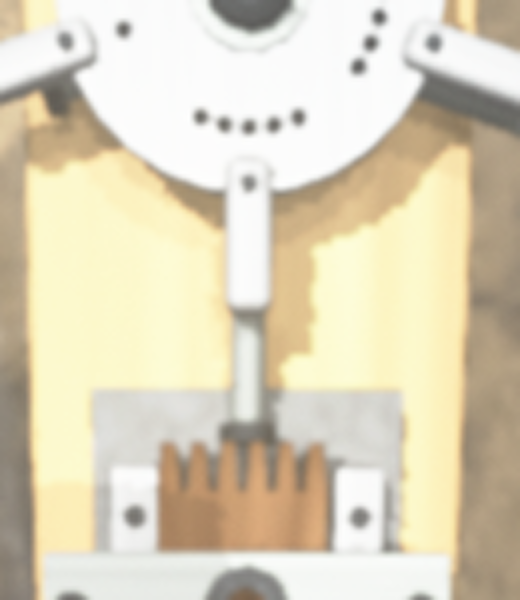

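Run:
```python
from bench import ctrl
s=ctrl.get_state();print(s["time"],abs(s["qd"]).max());print(ctrl.close_job())
```

```text
17.35 0.009713035391741846
the job is handed in; nothing more can be done
None
```

I turned the revolving stop two stations anticlockwise by pushing its tabs with the closed fingertips. The five-dot station, with the longest rod, clicked in facing the block. I then pushed the block along the channel until it stopped against that rod, backed off, lifted clear and handed the job in at 17.35 s.

**Stop position:** the last wrist picture shows the five dots and the longest rod lined up down the channel, with its end button against the block.

**Block position:**
- The push force rose from about 1 N to 7 N with no further movement, so the block is against the rod.
- The block's outer end measured 114.9 mm from the bush, where 115 mm is expected.
- Its inner end measured 42.9 mm from the bush, where 45 mm is expected. The 2 mm difference is within the camera calibration.

**Disagreeing check:** in that picture the turret axis to bush distance came out at 147 mm instead of 157 mm. The cap nut was cut off at the picture's edge, so I disregarded it. The first picture gave 154 mm.

**Bystanders:** the fingers were never planned near the bin, the bottle or the tape roll, and I saw no sign of contact. I did not measure their positions again at the end.

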